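# Pack the four hand tools into the service-case tray

## Task

Pack the field-service kit: move the long-nose pliers, side cutters, wire strippers and screwdriver from the bench rack into the case tray, each into the pocket cut to its own outline, whose floor has the colour of its handles. Lay each one in with its handles at the handle end of the pocket and press it down past the two white sprung tongues until it lies flat and fully home on the pocket floor, then let go.

Things in the scene. Friction and masses are not known exactly. Their poses are not given: they have to be found in the camera images.
- pliers: Long-nose pliers, dark grey, 137 x 29 mm, 11 mm thick, lying flat on the rack. Origin: middle of its underside; +y to the handle end, z up. 29 mm wide across both handles at y = +18 mm, where they are best gripped across x; nose 16 mm wide, to y = -69; handles taper to 17 mm at y = +69.
- cutters: Side cutters with red handles, 117 x 32 mm, 11 mm thick, lying flat on the rack. Origin: middle of its underside; +y to the handle end, z up. 32 mm wide across both handles at y = +8 mm, where they are best gripped across x; jaws to y = -58, handles to y = +58.
- strippers: Wire strippers with yellow handles, 132 x 31 mm, 11 mm thick, lying flat on the rack. Origin: middle of its underside; +y to the handle end, z up. 31 mm wide across both handles at y = +8 mm, where they are best gripped across x; jaws to y = -66, handles to y = +66.
- screwdriver: Cross-point screwdriver with a blue handle, 183 mm long, resting on its handle on the rack. Origin: middle of its underside; +y to the handle end, z up. Handle from y = +37 to +90 mm, 21 to 24 mm wide and 25 mm high, best gripped across x at y = +58 mm; shaft 8 mm thick, its underside 9 mm above the origin, to y = -91.
- pocket_pliers (a point): Pocket for the long-nose pliers, with a light grey floor: its outline plus 6 mm or more all round, cut 12 mm deep into a black insert. The point lies on the pocket floor (11 mm above the bench), on its centre line, in the middle of the finger channel; z up, +y to the handle end. Home, the tool lies flat on the floor, its y along this y, its own point (0, +18 mm, 0) on this point.
- pocket_cutters (a point): Pocket for the side cutters, with a red floor: its outline plus 6 mm or more all round, cut 12 mm deep into a black insert. The point lies on the pocket floor (11 mm above the bench), on its centre line, in the middle of the finger channel; z up, +y to the handle end. Home, the tool lies flat on the floor, its y along this y, its own point (0, +8 mm, 0) on this point.
- pocket_strippers (a point): Pocket for the wire strippers, with a yellow floor: its outline plus 6 mm or more all round, cut 12 mm deep into a black insert. The point lies on the pocket floor (11 mm above the bench), on its centre line, in the middle of the finger channel; z up, +y to the handle end. Home, the tool lies flat on the floor, its y along this y, its own point (0, +8 mm, 0) on this point.
- pocket_screwdriver (a point): Pocket for the screwdriver, with a blue floor: its outline plus 6 mm or more all round, cut 12 mm deep into a black insert. The point lies on the pocket floor (11 mm above the bench), on its centre line, in the middle of the finger channel; z up, +y to the handle end. Home, the tool lies flat on the floor, its y along this y, its own point (0, +58 mm, 0) on this point. Half the handle stays proud.
- rack: Bench rack: flat grey steel tray, 256 x 216 mm, with a grey-green rubber mat, top 8 mm above the bench, on which the tools lie in four lanes 60 mm apart along its x, in any order. Origin under its centre, +y to the handle ends. Lanes are parted at y = +-86 mm by posts with red caps, 29 mm high. Fixed; may stand left or right.
- tray: Case tray, 276 x 240 mm, rim 28 mm high; origin under its centre, +y to the handle ends. Four inserts 60 mm apart along x, any order, tops 23 mm up. A finger channel 35 mm wide, 3 mm below the pocket floors, crosses all. 25 mm from its middle (+y), two white sprung tongues a pocket, tops 26 mm up, centre the tool and pinch it 1.5 mm a side: press with 5 to 15 N. Fixed.

How it is judged (in metres and radians):
At the end, for the whole second after the job is handed in: Each of the four tools lies in the pocket cut for it, handle end to handle end, pressed fully home: its underside within 3 mm of the pocket floor's height, flat within 0.06 rad, within 8 mm across and 7.5 mm along of its place; all released and at rest (x of pocket_pliers in the frame of pliers between -0.008 and 0.008 m and y of pocket_pliers in the frame of pliers between 0.0105 and 0.0255 m and z of pliers in the frame of pocket_pliers between -0.003 and 0.003 m and angle between each of pliers, cutters, strippers, screwdriver's own z axis and vertical below 0.06 rad and linear speed of each of pliers, cutters, strippers, screwdriver below 0.02 m/s and angular speed of each of pliers, cutters, strippers, screwdriver below 0.3 rad/s and x of pocket_cutters in the frame of cutters between -0.008 and 0.008 m and y of pocket_cutters in the frame of cutters between 0.0005 and 0.0155 m and z of cutters in the frame of pocket_cutters between -0.003 and 0.003 m and x of pocket_strippers in the frame of strippers between -0.008 and 0.008 m and y of pocket_strippers in the frame of strippers between 0.0005 and 0.0155 m and z of strippers in the frame of pocket_strippers between -0.003 and 0.003 m and x of pocket_screwdriver in the frame of screwdriver between -0.008 and 0.008 m and y of pocket_screwdriver in the frame of screwdriver between 0.0505 and 0.0655 m and z of screwdriver in the frame of pocket_screwdriver between -0.003 and 0.003 m); the robot touches nothing.
It also fails if it takes over 93 s, if anything falls off the work surface, if the arm or the gripper's body presses on something with over 40 N, if the wrist force passes 120 N, or if a joint passes its speed limit or range.

## Robot

A 6-joint arm with a two-finger parallel gripper is mounted at the origin on a cart in front of the work surface, level with it; the furniture and walls round the work are solid. World frame = base frame: x ahead of the robot, y to its left, z up, the work surface at z = 0. Lengths are in m, angles in degrees, forces in N, time in s.
With the tool pointing down it reaches from about 0.375 to 0.925 m from the base axis. Payload 5.7 kg.
Tool frame: the origin (TCP) lies midway between the tips of the shut fingers; the grasp point (between the pads) lies behind it (ctrl.hold_point_z is the z of the grasp point in the tool frame, in m); z points along the fingers, y is the line along which they close (so a half turn about z gives the same grasp; the last joint's range is limited). The gripper opens to 88 mm and grips with 3 to 60 N. Pads are 20 mm wide; open, the fingers measure 115 mm over their backs; the gripper's body (75 mm by 178 mm) begins 61 mm behind the grasp point.
Start: joints at [61.301, 20.558, 86.54, -0, 72.909, -6.595], TCP at [0.226, 0.556, 0.223] pointing down, gripper open.
Joint ranges: [-170.27, 170.27], [-57.76, 135], [12.27, 136.19], [-55.21, 235.2], [11.17, 155.16], [-170.74, 170.74]. Speed limits (degrees/s): [136.94, 136.94, 180, 180, 180, 180].

## Interface

Orientations are given as a 3x3 rotation matrix whose columns are the frame's x, y, z axes.
In Python, from workcell import ctrl, imaging gives the robot as it stands.
- The arm moves only by the tool apply_moves, never from a script. Its argument "motion" is a list that holds one entry, the list of rows, each a list of 5 numbers: the closure, from -1 (fully open) to 1 (shut), then the shift along the tool's x, y, z in m, then the turn about the tool's z in degrees. A call has 1 to 12 rows; each row shifts and turns the commanded pose from where the row before left it, along the tool's axes as they then stand; what a row does not reach is not made up. A row lasts 1/10 s, in which the tool goes at most 50 mm and 8.59 degrees, less where a joint would pass 70% of its speed; a pose out of reach is approached as far as the arm can. A call is refused whole if a number of a shift passes 0.05 or a number of a turn 8.59, either way. A call with a gripper value outside its range is refused whole. The fingers move at their own pace and stop on an object; the grip force is fixed at half the most. Time passes only in rows, so rows that do not move let the fingers close. It gives the time, the measured TCP pose, the force, the opening and the grip force at its end, in the units of the state.
- ctrl.sense(): the state, without advancing time (a new reading comes with each control period).
- imaging.grab_frame(name): name is "scene" or "top" or "wrist"; returns the picture (384x512x3 uint8, red, green, blue); there is no depth.
- imaging.get_calibration(name): a dict with "camera_matrix" (3x3 intrinsics, pixels), "world_to_cam" (4x4, takes a point from world to camera coordinates). Camera axes: x right, y down, z forward; pixel columns grow to the right and rows downward; lengths in m; the calibration is good to about 2 mm. A picture is of the moment at which its call begins: read the wrist's pose just before it. get_calibration takes no time and is no camera call; for the wrist camera it gives the pose at the moment of the call.
- ctrl.hand_in(): hands the job in; it is judged then, once.
The state is a dict: "clock": time; "joint_positions": joint angles; "qd": joint speeds; "joint_efforts": joint torques, N m; "position": TCP position; "ee_rot": TCP orientation; "contact_force": force on the tool from outside, world axes, zero at the start; "torque": the same for the moment, N m; "gripper_width": finger opening in m; "grip_force": force on a finger pad.
Only numpy, scipy, OpenCV 4.12 (cv2) and the standard library are available. Lean on these libraries where they do the work, as an engineer would, in place of code of your own. Each camera call takes 0.05 s, during which the arm holds its last target. There are 200 camera calls.

## Working session

There is one attempt and no reset: what is moved stays moved. The work goes in short steps, Python scripts to look and compute and a tool call to move; the robot and the scene stay as the last step left them, time stands still between calls to the robot, and variables do not carry over. Pictures are saved under pics/ and viewed, at most 14 in all, crops included, and the job is handed in when it is done.

Besides the shell and the picture viewer there is one more tool, called after "Request:" by a JSON object that holds its "fn" and its "kwargs", one argument or row to a line. apply_moves: Moves the arm, as the interface text tells. Its arguments: {"type":"object","properties":{"motion":{"type":"array"}},"required":["motion"]}

```bash
mkdir -p pics
python3 - <<'E'
from workcell import ctrl, imaging
import cv2,numpy as np
print(ctrl.sense(), ctrl.hold_point_z)
for n in("scene","top"):
    c=imaging.get_calibration(n);print(n,np.round(c["camera_matrix"],1).tolist(),np.round(c["world_to_cam"],4).tolist())
    f=imaging.grab_frame(n);np.save(f"pics/{n}0.npy",f);cv2.imwrite(f"pics/{n}0.png",cv2.resize(f[:,:,::-1],(800,600),interpolation=cv2.INTER_CUBIC))
E
```

```text
{'clock': 0.0, 'joint_positions': array([ 6.12989256e+01,  2.05977228e+01,  8.65971918e+01,  1.08559208e-03,
        7.29070740e+01, -6.59318880e+00]), 'qd': array([ 0.02224567,  0.01628227,  0.14004096,  0.02292531, -0.06142591,
       -0.00973339]), 'joint_efforts': array([-8.70380427e-04, -5.15369868e+01, -2.70721596e+01,  6.74132374e-02,
        3.51755263e-02, -1.84302908e-04]), 'position': array([0.22547486, 0.55530426, 0.22182371]), 'ee_rot': array([[-9.26474644e-01,  3.76356183e-01, -8.70729536e-04],
       [ 3.76357125e-01,  9.26473369e-01, -1.55263841e-03],
       [ 2.22362663e-04, -1.76618538e-03, -9.99998416e-01]]), 'contact_force': array([-0.03304731, -0.63699057, -0.51379049]), 'torque': array([0.02819105, 0.00204146, 0.0213758 ]), 'grip_force': 0.0, 'gripper_width': 0.08774305453503653} -0.0187
scene [[473.5, 0.0, 251.9], [0.0, 473.5, 185.1], [0.0, 0.0, 1.0]] [[0.5759, -0.8175, 0.0057, -0.2878], [-0.5347, -0.3819, -0.7538, 0.2871], [0.6184, 0.4311, -0.657, 1.1716], [0.0, 0.0, 0.0, 1.0]]
top [[359.8, 0.0, 254.3], [0.0, 359.8, 193.9], [0.0, 0.0, 1.0]] [[-0.0296, -0.9996, -0.0046, 0.0154], [-0.987, 0.03, -0.1576, 0.4649], [0.1577, -0.0002, -0.9875, 0.9623], [0.0, 0.0, 0.0, 1.0]]
```

View pics/top0.png

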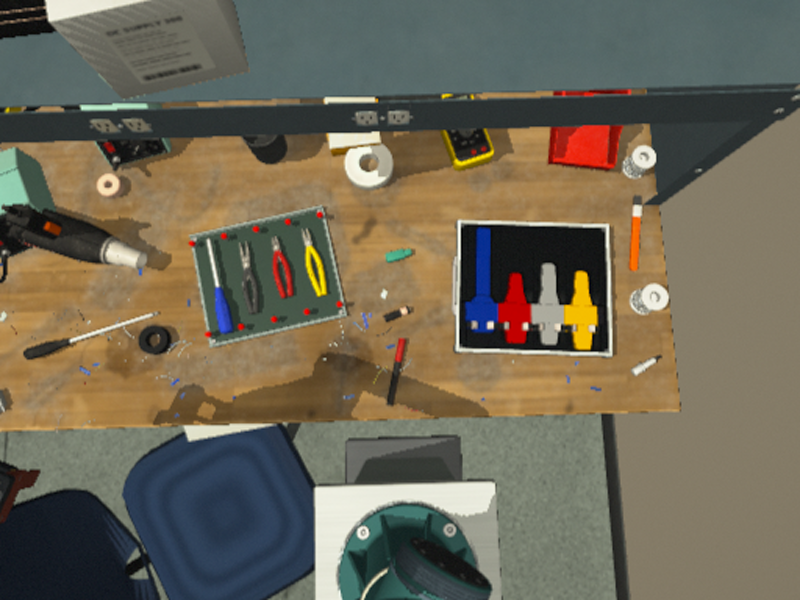

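View pics/scene0.png

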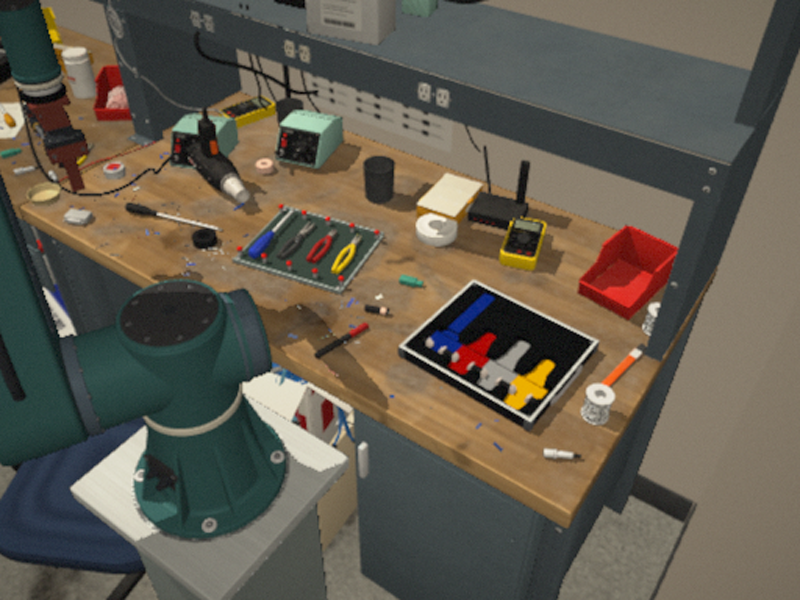

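```bash
cat > h.py <<'E'
import numpy as np, cv2
from workcell import ctrl, imaging
def ray(c,px):
    K=c["camera_matrix"];T=c["world_to_cam"];R=T[:3,:3]
    o=-R.T@T[:3,3];px=np.atleast_2d(px).astype(float)
    d=np.c_[px,np.ones(len(px))]@np.linalg.inv(K).T@R
    return o,d
def plane(c,px,z):
    o,d=ray(c,px);return o+d*((z-o[2])/d[:,2])[:,None]
def proj(c,P):
    P=np.atleast_2d(P);p=(P@c["world_to_cam"][:3,:3].T+c["world_to_cam"][:3,3])@c["camera_matrix"].T
    return p[:,:2]/p[:,2:]
def tri(c1,p1,c2,p2):
    A=[];b=[]
    for c,p in((c1,p1),(c2,p2)):
        o,d=ray(c,p);d=d[0]/np.linalg.norm(d[0]);M=np.eye(3)-np.outer(d,d);A.append(M);b.append(M@o)
    x=np.linalg.lstsq(np.vstack(A),np.hstack(b),rcond=None)[0]
    return x, np.linalg.norm(np.vstack(A)@x-np.hstack(b))
def hue(f,lo,hi,s=120,v=60):
    h=cv2.cvtColor(f,cv2.COLOR_RGB2HSV)
    if lo>hi: return cv2.inRange(h,(lo,s,v),(180,255,255))|cv2.inRange(h,(0,s,v),(hi,255,255))
    return cv2.inRange(h,(lo,s,v),(hi,255,255))
def blobs(m,amin=10):
    n,l,st,ce=cv2.connectedComponentsWithStats(m)
    return [(st[i,4],ce[i],l==i) for i in range(1,n) if st[i,4]>=amin]
def shot(name,tag):
    c=imaging.get_calibration(name);f=imaging.grab_frame(name);np.save(f"pics/{tag}.npy",f)
    np.savez(f"pics/{tag}_c.npz",**c);cv2.imwrite(f"pics/{tag}.png",cv2.resize(f[:,:,::-1],(800,600),interpolation=cv2.INTER_CUBIC))
    return c,f
def load(tag): return dict(np.load(f"pics/{tag}_c.npz")),np.load(f"pics/{tag}.npy")
E
python3 - <<'E'
from h import *
ct,f=imaging.get_calibration("top"),np.load("pics/top0.npy")
for a,c,_ in blobs(hue(f,172,8,150,100),4):
    P=plane(ct,c,.029)[0]
    if .3<P[0]<.8 and abs(P[1])<.5: print("red",a,c.round(1),P.round(4))
for nm,(lo,hi) in dict(y=(20,35),b=(105,130)).items():
  for a,c,_ in blobs(hue(f,lo,hi,150,80),60):
    P=plane(ct,c,.015)[0]; print(nm,a,c.round(1),P.round(4))
cw=imaging.get_calibration("wrist");R=ctrl.sense()
T=cw["world_to_cam"];o=-T[:3,:3].T@T[:3,3]
print("cam in tool",(R["ee_rot"].T@(o-R["position"])).round(4),(T[:3,:3]@R["ee_rot"]).round(3).tolist(),cw["camera_matrix"].round(1).tolist())
E
```

```text
red 1145 [374.3  92.7] [ 0.7556 -0.3582  0.029 ]
red 9 [309.  95.] [ 0.7544 -0.1671  0.029 ]
red 8 [302.9  96.9] [ 0.7492 -0.1489  0.029 ]
red 11 [204.2 137.2] [0.6357 0.1406 0.029 ]
red 14 [183.7 141.5] [0.6247 0.1995 0.029 ]
red 14 [163.5 146.3] [0.6123 0.2574 0.029 ]
red 14 [142.7 150.5] [0.6016 0.3167 0.029 ]
red 13 [122.4 155.4] [0.589  0.3745 0.029 ]
red 203 [180.4 175.7] [0.5248 0.2086 0.029 ]
red 600 [329.3 198.5] [ 0.447  -0.2074  0.029 ]
red 12 [216.5 194.5] [0.4679 0.1074 0.029 ]
red 14 [195.9 199.1] [0.4565 0.1651 0.029 ]
red 14 [175.1 203.9] [0.4449 0.2234 0.029 ]
red 16 [153.8 208.6] [0.4333 0.2827 0.029 ]
red 14 [132.7 213.5] [0.4215 0.341  0.029 ]
red 72 [255.7 223.7] [3.829e-01 1.000e-04 2.900e-02]
y 312 [298.6  98.1] [ 0.752  -0.1381  0.015 ]
y 269 [201.6 173.3] [0.5331 0.1507 0.015 ]
y 686 [371.6 199.6] [ 0.4423 -0.3297  0.015 ]
b 735 [308.4 182.3] [ 0.4974 -0.1536  0.015 ]
b 221 [142.3 199.7] [0.4616 0.3196 0.015 ]
cam in tool [ 0.0718  0.     -0.163 ] [[-0.001, 1.0, -0.001], [-0.965, -0.001, -0.261], [-0.261, 0.001, 0.965]] [[326.4, 0.0, 255.6], [0.0, 326.4, 188.7], [0.0, 0.0, 1.0]]
```

Request:
{"fn": "apply_moves", "kwargs": {
  "motion": [
    [[-1,0,0,0.013,-8.4],[-1,0,0,0.013,-8.4],[-1,0,0,0.013,-8.4],[-1,0,0,0.014,-8.4]]
  ]
}}

```text
clock: 0.5
position: [0.2256, 0.5556, 0.1689]
ee_rot: [[-0.979, -0.205, -0.0], [-0.205, 0.979, -0.001], [0.0, -0.0, -1.0]]
contact_force: [0.2, 0.3, -0.4]
gripper_width: 0.0878
grip_force: 0.0
```

Request:
{"fn": "apply_moves", "kwargs": {
  "motion": [
    [[-0.05,-0.0195,-0.0308,0,0],[-0.05,-0.0195,-0.0308,0,0],[-0.05,-0.0195,-0.0308,0,0],[-0.05,-0.0195,-0.0308,0,0],[-0.05,-0.0195,-0.0308,0,0],[-0.05,-0.0195,-0.0308,0,0],[-0.05,-0.0195,-0.0308,0,0],[-0.05,-0.0195,-0.0308,0,0],[-0.05,-0.0195,-0.0308,0,0],[-0.05,-0.0195,-0.0308,0,0],[-0.05,-0.0195,-0.0308,0,0],[-0.05,-0.0195,-0.0308,0,0]]
  ]
}}

```text
clock: 1.7
position: [0.5293, 0.239, 0.1693]
ee_rot: [[-0.98, -0.199, -0.001], [-0.199, 0.98, -0.0], [0.001, -0.0, -1.0]]
contact_force: [0.5, 0.4, 0.5]
gripper_width: 0.0464
grip_force: 0.0
```

Request:
{"fn": "apply_moves", "kwargs": {
  "motion": [
    [[-0.05,0,0,0,0],[-0.05,0,0,0,0]]
  ]
}}

```text
clock: 1.9
position: [0.5287, 0.2397, 0.1691]
ee_rot: [[-0.98, -0.197, -0.001], [-0.197, 0.98, -0.0], [0.001, 0.0, -1.0]]
contact_force: [-1.1, 0.0, -0.4]
gripper_width: 0.0463
grip_force: 0.0
```

Run:
```python
from h import *
s=ctrl.sense();print(s["position"],s["ee_rot"].round(4).tolist(),s["joint_positions"].round(1))
shot("wrist","w1")
```

```text
[0.52868274 0.23971153 0.16914723] [[-0.9803, -0.1973, -0.0012], [-0.1973, 0.9803, -0.0001], [0.0012, 0.0002, -1.0]] [ 17.6  22.   92.6   0.   65.5 -83.8]
```

View pics/w1.png

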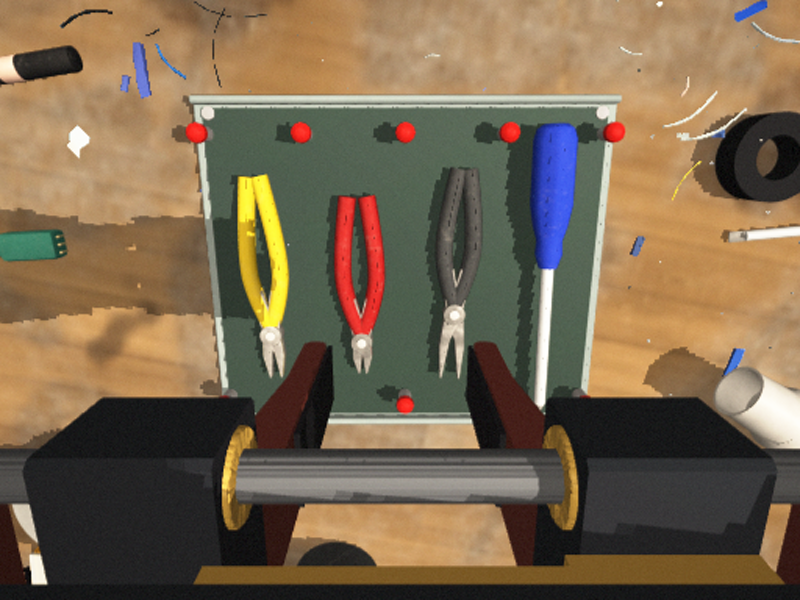

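Request:
{"fn": "apply_moves", "kwargs": {
  "motion": [
    [[-0.05,-0.025,0,0,0],[-0.05,-0.025,0,0,0],[-0.05,0,0,0,0],[-0.05,0,0,0,0]]
  ]
}}

```text
clock: 2.35
position: [0.5762, 0.2511, 0.1692]
ee_rot: [[-0.98, -0.201, -0.002], [-0.201, 0.98, -0.0], [0.002, 0.0, -1.0]]
contact_force: [-0.9, -0.0, 0.3]
gripper_width: 0.046
grip_force: 0.0
```

```bash
cat > m.py <<'E'
from h import *
def masks(f):
    h=cv2.cvtColor(f,cv2.COLOR_RGB2HSV)
    d={}
    for n,(lo,hi) in dict(strippers=(20,35),cutters=(172,8),screwdriver=(105,130)).items():
        b=[x for x in blobs(hue(f,lo,hi,130,60),700)]; d[n]=b
    d["caps"]=[x for x in blobs(hue(f,172,8,150,80),60) if x[0]<300]
    return d
if __name__=="__main__":
    shot("wrist","w2")
    for t in("w1","w2"):
        c,f=load(t)
        for n,b in masks(f).items():
            for a,ce,m in b: print(t,n,a,ce.round(1),plane(c,ce,.029 if n=="caps" else .016)[0].round(4))
    c,f=load("w1")
    print(f[int(220*.64),int(472*.64)],f[int(250*.64),int(410*.64)],f[int(350*.64),int(545*.64)])
E
python3 m.py
```

```text
w1 strippers 2120 [167.  158.5] [0.5293 0.1521 0.016 ]
w1 cutters 1892 [229.4 166.8] [0.5254 0.2135 0.016 ]
w1 cutters 1334 [184.  255.8] [0.6297 0.1831 0.016 ]
w1 cutters 1348 [326.9 255.6] [0.5997 0.3319 0.016 ]
w1 screwdriver 2243 [353.2 120.9] [0.4586 0.321  0.016 ]
w1 caps 151 [125.3  84.5] [0.4678 0.1105 0.029 ]
w1 caps 141 [192.1  84.5] [0.4562 0.1685 0.029 ]
w1 caps 134 [259.   84.3] [0.4444 0.2265 0.029 ]
w1 caps 143 [326.   84.4] [0.4327 0.2848 0.029 ]
w1 caps 148 [392.7  84.2] [0.4209 0.3427 0.029 ]
w1 caps 100 [258.9 258.4] [0.6105 0.2603 0.029 ]
w2 strippers 2378 [161.6 106.8] [0.5293 0.152  0.016 ]
w2 cutters 2140 [226.5 115.9] [0.5253 0.2133 0.016 ]
w2 cutters 1444 [185.  252.4] [0.6732 0.1953 0.016 ]
w2 cutters 1432 [326.2 252.4] [0.6433 0.3419 0.016 ]
w2 screwdriver 2553 [355.7  64.9] [0.4571 0.3205 0.016 ]
w2 caps 174 [117.6  24.5] [0.4685 0.1105 0.029 ]
w2 caps 167 [187.6  24.6] [0.4567 0.1686 0.029 ]
w2 caps 160 [257.4  24.9] [0.4451 0.2266 0.029 ]
w2 caps 168 [327.3  24.9] [0.4332 0.2847 0.029 ]
w2 caps 174 [397.1  25.1] [0.4215 0.3427 0.029 ]
w2 caps 120 [136.2 213.8] [0.6348 0.144  0.029 ]
w2 caps 114 [196.5 214. ] [0.6232 0.2021 0.029 ]
w2 caps 109 [257.  214.1] [0.6114 0.2603 0.029 ]
w2 caps 113 [317.  214.2] [0.5998 0.3182 0.029 ]
w2 caps 116 [377.3 214.1] [0.5878 0.3763 0.029 ]
[92 88 83] [80 96 80] [254 254 251]
```

View pics/w2.png

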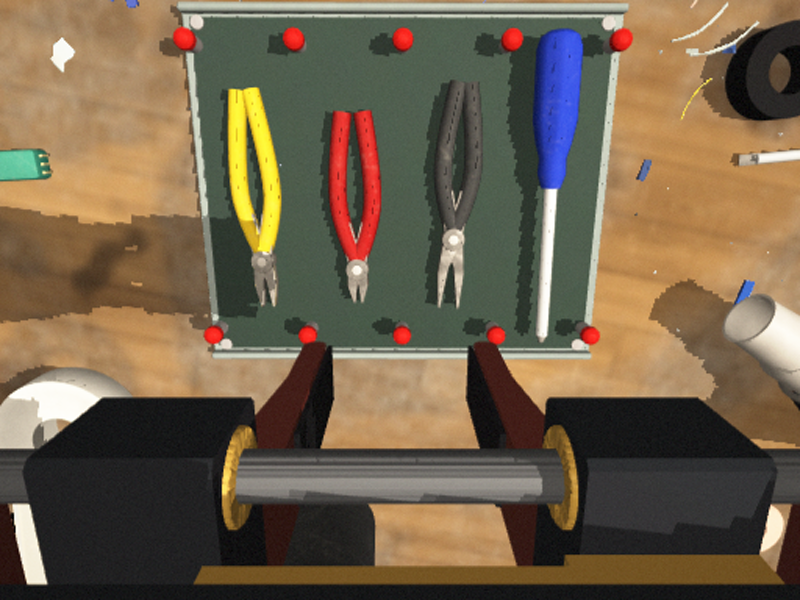

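Run:
```python
from m import *
s=1/1.5625
pk=dict(strippers=((244,88.5),(265,305),132,8,.0135),cutters=((352.5,111),(358,301),117,8,.0135),pliers=((465,82),(450.5,306),137,18,.0135),screwdriver=((561,30),(541,341),183,58,.0205))
c1,f1=load("w1");c2,f2=load("w2")
M1,M2=masks(f1),masks(f2)
for n in("strippers","cutters","screwdriver"): print(n,"tri z",tri(c1,M1[n][0][1],c2,M2[n][0][1]))
print("cap",tri(c1,M1["caps"][2][1],c2,M2["caps"][2][1]))
# pliers pivot screw, from pictures
print("pliers pivot",tri(c1,np.array((454.5,315))*s,c2,np.array((453,240))*s))
f=cv2.medianBlur(f2,3).astype(int)
grey=((f[...,0]-f[...,1]>-4)).astype(np.uint8)
for n,(e,t,L,g,z) in pk.items():
    E=plane(c2,np.array(e)*s,z)[0];T=plane(c2,np.array(t)*s,z)[0]
    d=E-T;l=np.linalg.norm(d);u=d/l;ctr=(E+T)/2;G=ctr+u*g/1000
    m=grey if n=="pliers" else (M2[n][0][2].astype(np.uint8))
    v=np.array([u[1],-u[0],0]) # +x = y cross z
    for dy in (-.006,0,.006):
        q=np.linspace(-.025,.025,201);P=G+u*dy+q[:,None]*v;p=proj(c2,P).round().astype(int)
        on=q[m[p[:,1],p[:,0]]>0]
        print(n,"edges mm",(on.min()*1e3).round(1),(on.max()*1e3).round(1),end="; ")
    print("\n ",n,"len",(l*1e3).round(1),"of",L,"grip",G.round(4),"yaw_y",np.degrees(np.arctan2(u[1],u[0])).round(1)%360)
```

```text
strippers tri z (array([0.52923917, 0.15215112, 0.01624316]), np.float64(7.05750987581866e-05))
cutters tri z (array([0.52525783, 0.21342365, 0.01686901]), np.float64(0.00012016672753078354))
screwdriver tri z (array([0.45860053, 0.31797822, 0.0258591 ]), np.float64(9.149351774165876e-05))
cap (array([0.44417218, 0.22649095, 0.02452107]), np.float64(8.460124092011137e-05))
pliers pivot (array([0.54792068, 0.28020398, 0.01854964]), np.float64(0.0004115548072062994))
strippers edges mm -14.0 15.8; strippers edges mm -14.2 16.2; strippers edges mm -14.5 15.8; 
  strippers len 131.6 of 132 grip [0.5426 0.1539 0.0135] yaw_y 192.9
cutters edges mm -16.2 15.5; cutters edges mm -16.0 15.5; cutters edges mm -16.8 15.8; 
  cutters len 116.5 of 117 grip [0.535  0.2155 0.0135] yaw_y 191.9
pliers edges mm -14.2 12.2; pliers edges mm -16.5 13.7; pliers edges mm -15.8 12.2; 
  pliers len 135.9 of 137 grip [0.5064 0.2747 0.0135] yaw_y 189.5
screwdriver edges mm -13.8 12.0; screwdriver edges mm -13.3 12.5; screwdriver edges mm -13.5 13.0; 
  screwdriver len 183.5 of 183 grip [0.4543 0.319  0.0205] yaw_y 192.2
```

Request:
{"fn": "apply_moves", "kwargs": {
  "motion": [
    [[-0.05,0,0,0,5.7],[-0.05,0,0,0,5.7]]
  ]
}}

```text
clock: 2.6
position: [0.5756, 0.2505, 0.1695]
ee_rot: [[-1.0, 0.001, -0.002], [0.001, 1.0, -0.0], [0.002, -0.0, -1.0]]
contact_force: [-0.3, -0.5, -1.2]
gripper_width: 0.0458
grip_force: 0.0
```

Request:
{"fn": "apply_moves", "kwargs": {
  "motion": [
    [[-0.05,0.003,-0.041,0,0],[-0.05,0.003,-0.041,0,0],[-0.05,0.003,-0.041,0,0],[-0.05,0.003,-0.041,0,0],[-0.05,0.003,-0.041,0,0],[-0.05,0.003,-0.041,0,0],[-0.05,0.003,-0.041,0,0],[-0.05,0.003,-0.041,0,0],[-0.05,0.003,-0.041,0,0],[-0.05,0.003,-0.041,0,0],[-0.05,0.003,-0.041,0,0],[-0.05,0.003,-0.041,0,0]]
  ]
}}

```text
clock: 3.8
position: [0.5409, -0.2419, 0.1697]
ee_rot: [[-1.0, -0.002, -0.001], [-0.002, 1.0, 0.001], [0.001, 0.001, -1.0]]
contact_force: [0.0, -0.2, -0.1]
gripper_width: 0.0462
grip_force: 0.0
```

Request:
{"fn": "apply_moves", "kwargs": {
  "motion": [
    [[-0.05,0,0,0,0],[-0.05,0,0,0,0],[-0.05,0,0,0,0]]
  ]
}}

```text
clock: 4.1
position: [0.5417, -0.2399, 0.1695]
ee_rot: [[-1.0, -0.002, -0.001], [-0.002, 1.0, 0.001], [0.001, 0.001, -1.0]]
contact_force: [-0.4, -0.2, -0.9]
gripper_width: 0.0463
grip_force: 0.0
```

Run:
```python
from h import *
shot("wrist","t1")
```

Request:
{"fn": "apply_moves", "kwargs": {
  "motion": [
    [[-0.05,0.025,0,0,0],[-0.05,0.025,0,0,0],[-0.05,0,0,0,0],[-0.05,0,0,0,0]]
  ]
}}

```text
clock: 4.55
position: [0.4929, -0.2408, 0.17]
ee_rot: [[-1.0, -0.003, 0.001], [-0.003, 1.0, -0.0], [-0.001, -0.0, -1.0]]
contact_force: [-0.9, -0.1, -0.4]
gripper_width: 0.046
grip_force: 0.0
```

Run:
```python
from h import *
shot("wrist","t2");print(ctrl.sense()["joint_positions"].round(1))
```

```text
[ -33.3   19.5   96.5    0.    63.9 -123.4]
```

View pics/t1.png

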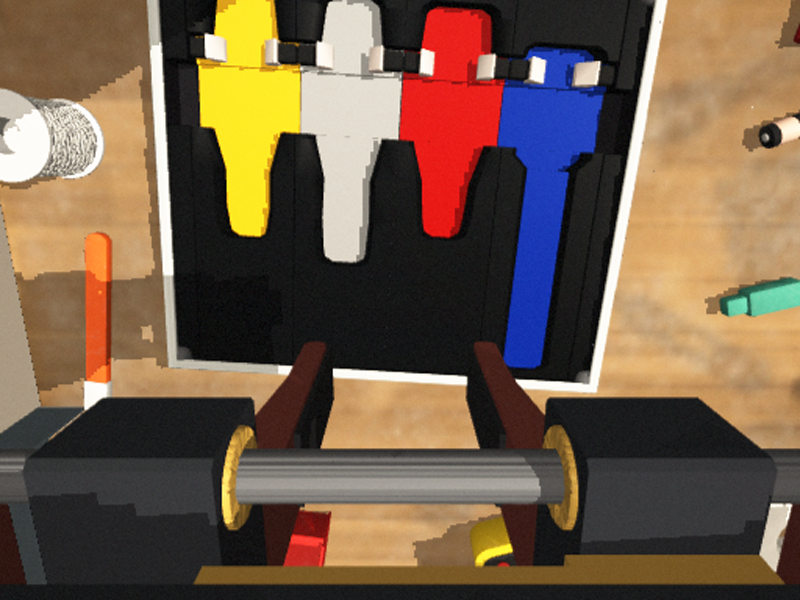

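View pics/t2.png

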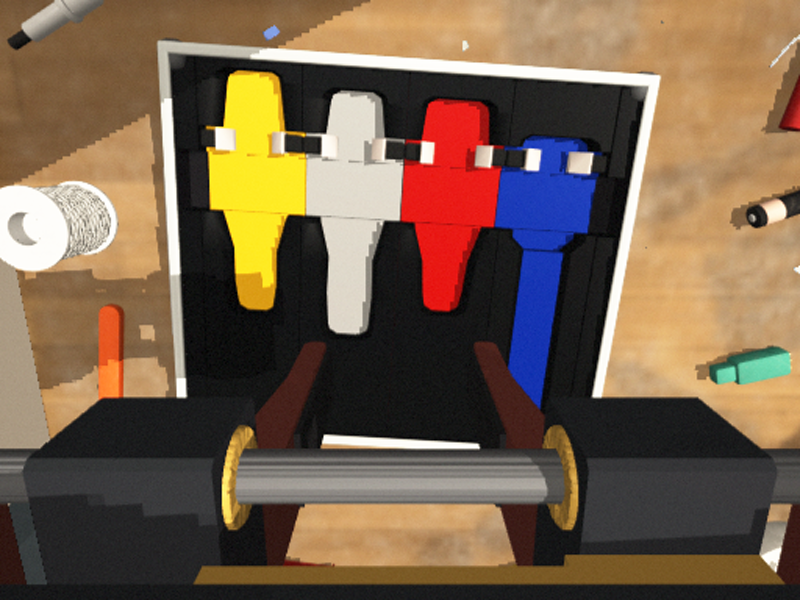

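```bash
cat > p.py <<'E'
from h import *
def pm(f,n):
    if n=="pliers":
        h=cv2.cvtColor(f,cv2.COLOR_RGB2HSV); return cv2.inRange(h,(0,0,110),(180,45,215))
    lo,hi={"strippers":(18,35),"cutters":(172,8),"screwdriver":(105,130)}[n]
    return hue(f,lo,hi,150,60)
box={"strippers":(195,315),"pliers":(306,401),"cutters":(402,500),"screwdriver":(492,606)}
if __name__=="__main__":
  for t,(r0,r1) in dict(t2=(158,245),t1=(72,165)).items():
    c,f=load(t);o,_=ray(c,(0,0));print(t,"cam",o.round(3))
    for n,(a,b) in box.items():
        m=pm(cv2.medianBlur(f,3),n);m[:int(r0*.64)]=0;m[int(r1*.64):]=0;m[:,:int(a*.64)]=0;m[:,int(b*.64)+1:]=0
        # channel wide rows
        w=[(r,np.flatnonzero(m[r]).min(),np.flatnonzero(m[r]).max()) for r in range(384) if m[r].any()]
        wid=np.array([x[2]-x[1]+1 for x in w]);W=np.median(wid[:20]);
        rows=[x for x,k in zip(w,wid) if k>.93*W]
        L=np.mean([x[1] for x in rows])-.5;Rr=np.mean([x[2] for x in rows])+.5;rm=np.mean([x[0] for x in rows])
        PL,PR=plane(c,[(L,rm),(Rr,rm)],.008)
        # bottom edge near both sides
        bot=[]
        for col in list(range(int(L)+3,int(L)+9))+list(range(int(Rr)-8,int(Rr)-2)):
            rr=np.flatnonzero(m[:,col]); bot.append((col,rr.max()+.5))
        fit=np.polyfit(*np.array(bot).T,1);mid=(L+Rr)/2
        far=plane(c,[(L,np.polyval(fit,L)),(mid,np.polyval(fit,mid)),(Rr,np.polyval(fit,Rr))],.008)
        print(n,"rows",rows[0][0],rows[-1][0],"LR",L.round(1),Rr.round(1),"w",np.linalg.norm(PL-PR).round(4),"mid",((PL+PR)/2).round(4)[:2],"far",far[1].round(4)[:2],"slope",np.degrees(np.arctan2(*(far[2]-far[0])[:2])).round(2))
E
python3 p.py
```

```text
t2 cam [ 0.421 -0.241  0.333]
strippers rows 101 134 LR 133.3 195.5 w 0.0605 mid [ 0.4377 -0.329 ] far [ 0.4556 -0.3303] slope 3.45Traceback (most recent call last):
  File "p.py", line 22, in <module>
    rr=np.flatnonzero(m[:,col]); bot.append((col,rr.max()+.5))
                                                 ~~~~~~^^
    return umr_maximum(a, axis, None, out, keepdims, initial, where)
ValueError: zero-size array to reduction operation maximum which has no identity
```

```bash
python3 - <<'E'
s=open("p.py").read()
s=s.replace("        # channel wide","        m=max(blobs(m),key=lambda x:x[0])[2].astype(np.uint8)\n        # channel wide")
s=s.replace("bot.append((col,rr.max()+.5))","len(rr) and bot.append((col,rr.max()+.5))")
open("p.py","w").write(s)
E
python3 p.py
```

```text
t2 cam [ 0.421 -0.241  0.333]
strippers rows 101 134 LR 133.3 195.5 w 0.0605 mid [ 0.4377 -0.329 ] far [ 0.4556 -0.3303] slope 3.45
pliers rows 140 155 LR 238.3 244.1 w 0.0058 mid [ 0.4669 -0.2546] far [ 0.4711 -0.2546] slope -60.47
cutters rows 105 142 LR 256.9 318.0 w 0.0599 mid [ 0.4433 -0.209 ] far [ 0.4634 -0.2085] slope 3.08
screwdriver rows 110 145 LR 318.1 379.2 w 0.06 mid [ 0.447  -0.1488] far [ 0.4667 -0.1473] slope 3.3
t1 cam [ 0.47  -0.24   0.333]
strippers rows 46 81 LR 127.0 191.7 w 0.0603 mid [ 0.437 -0.329] far [ 0.4546 -0.3303] slope 3.54
pliers rows 46 50 LR 226.3 255.9 w 0.0273 mid [ 0.4235 -0.2526] far [ 0.4239 -0.2526] slope -6.29
cutters rows 50 89 LR 256.5 319.7 w 0.0592 mid [ 0.4421 -0.2087] far [ 0.4623 -0.2082] slope 3.08
screwdriver rows 54 93 LR 320.0 383.6 w 0.0599 mid [ 0.4455 -0.1486] far [ 0.4657 -0.147 ] slope 3.22
```

```bash
cat > d.py <<'E'
import sys;from h import *
# args x y z yaw : shift in tool axes AFTER the turn
x,y,z,w=map(float,sys.argv[1:5]);s=ctrl.sense();R=s["ee_rot"];p=s["position"]
cur=np.degrees(np.arctan2(R[1,0],R[0,0]))%360
a=np.radians(w);X=np.array([np.cos(a),np.sin(a)]);Y=np.array([-np.sin(a),np.cos(a)])*-1
d=np.array([x,y])-p[:2]
print("t",s["clock"].round(2) if hasattr(s["clock"],"round") else s["clock"],"turn",round(cur-w,2),"dx,dy,dz",round(d@X,4),round(d@Y,4),round(p[2]-z,4),"grip",round(s["gripper_width"],4),"F",s["contact_force"].round(1))
E
python3 d.py .5424 .1549 .07 192.9
python3 - <<'E'
from h import *
s=.64;c1,_=load("t1");c2,_=load("t2")
for n,a,b in(("yellow nose",(249,236),(257,309)),("grey nose",(345,261),(348,333)),("red nose",(442,236),(441,310)),("tongue red R",(492,66),(489,154))):
    print(n,tri(c1,np.array(a)*s,c2,np.array(b)*s))
T=plane(c2,np.array([(225,139),(279,143),(328,146),(380,149),(425,152),(484,155),(532,159),(580,161)])*s,.026)
print(((T[::2]+T[1::2])/2).round(4).tolist())
E
```

```text
t 4.6 turn -12.75 dx,dy,dz -0.1361 0.3752 0.1001 grip 0.046 F [ 0.4 -0.9 -0.8]
yellow nose (array([ 0.51872279, -0.33434069,  0.01014632]), np.float64(0.0002512926382641381))
grey nose (array([ 0.53406834, -0.27385511,  0.01388582]), np.float64(0.00029519149223813034))
red nose (array([ 0.51793237, -0.21265564,  0.01442777]), np.float64(0.00038648803393908477))
tongue red R (array([ 0.41973903, -0.18641622,  0.01637529]), np.float64(0.000312211232139342))
[[0.4128, -0.3252, 0.026], [0.4163, -0.2665, 0.026], [0.4195, -0.2083, 0.026], [0.4231, -0.1491, 0.026]]
```

Request:
{"fn": "apply_moves", "kwargs": {
  "motion": [
    [[-0.05,0,0,0,-6.37],[-0.05,0,0,0,-6.38],[-0.05,-0.0151,0.0417,0,0],[-0.05,-0.0151,0.0417,0,0],[-0.05,-0.0151,0.0417,0,0],[-0.05,-0.0151,0.0417,0,0],[-0.05,-0.0151,0.0417,0.01,0],[-0.05,-0.0151,0.0417,0.015,0],[-0.05,-0.0151,0.0417,0.015,0],[-0.05,-0.0151,0.0417,0.015,0],[-0.05,-0.0151,0.0417,0.02,0],[-0.05,0,0,0.025,0]]
  ]
}}

```text
clock: 5.8
position: [0.5444, 0.1606, 0.0698]
ee_rot: [[-0.974, -0.227, 0.005], [-0.227, 0.974, 0.003], [-0.005, 0.001, -1.0]]
contact_force: [-0.3, -0.9, -0.2]
gripper_width: 0.0463
grip_force: 0.0
```

Request:
{"fn": "apply_moves", "kwargs": {
  "motion": [
    [[-0.05,0,0,0,0],[-0.05,0,0,0,0]]
  ]
}}

```text
clock: 6.0
position: [0.5416, 0.1546, 0.0695]
ee_rot: [[-0.975, -0.223, -0.001], [-0.223, 0.975, -0.0], [0.001, -0.0, -1.0]]
contact_force: [0.2, 0.5, 0.6]
gripper_width: 0.0458
grip_force: 0.0
```

```bash
python3 d.py .5424 .1549 .01 192.9
```

```text
t 6.0 turn -0.0 dx,dy,dz -0.0008 0.0001 0.0595 grip 0.0458 F [0.2 0.5 0.6]
```

Request:
{"fn": "apply_moves", "kwargs": {
  "motion": [
    [[-0.05,-0.0008,0,0.03,0],[-0.05,0,0,0.02,0],[-0.05,0,0,0.009,0],[-0.05,0,0,0,0],[-0.05,0,0,0,0],[1,0,0,0,0],[1,0,0,0,0],[1,0,0,0,0],[1,0,0,0,0],[1,0,0,0,0]]
  ]
}}

```text
clock: 7.0
position: [0.5431, 0.1545, 0.0115]
ee_rot: [[-0.975, -0.223, 0.001], [-0.223, 0.975, 0.0], [-0.001, -0.0, -1.0]]
contact_force: [-0.8, 0.8, 5.9]
gripper_width: 0.0285
grip_force: 29.9
```

```bash
python3 d.py .5424 .1549 .01 192.9
```

```text
t 7.0 turn -0.04 dx,dy,dz 0.0006 0.0005 0.0015 grip 0.0285 F [-0.8  0.8  5.9]
```

Request:
{"fn": "apply_moves", "kwargs": {
  "motion": [
    [[1,0,0,-0.02,0],[1,0,0,-0.03,0],[1,0,0,-0.03,0],[1,0,0,0,8.15],[1,0,0,0,8.15]]
  ]
}}

```text
clock: 7.5
position: [0.5431, 0.1546, 0.092]
ee_rot: [[-0.998, 0.066, 0.002], [0.066, 0.998, 0.0], [-0.002, 0.0, -1.0]]
contact_force: [-1.2, -0.5, -0.6]
gripper_width: 0.0284
grip_force: 29.8
```

```bash
python3 d.py .4376 -.329 .05 176.6
```

```text
t 7.5 turn -0.37 dx,dy,dz 0.0767 -0.489 0.042 grip 0.0284 F [-1.2 -0.5 -0.6]
```

Request:
{"fn": "apply_moves", "kwargs": {
  "motion": [
    [[1,0.0064,-0.0408,0,0],[1,0.0064,-0.0408,0,0],[1,0.0064,-0.0408,0,0],[1,0.0064,-0.0408,0,0],[1,0.0064,-0.0408,0,0],[1,0.0064,-0.0408,0,0],[1,0.0064,-0.0408,0,0],[1,0.0064,-0.0408,0,0],[1,0.0064,-0.0408,0,0],[1,0.0064,-0.0408,0,0],[1,0.0064,-0.0408,0,0],[1,0.0064,-0.0408,0,0]]
  ]
}}

```text
clock: 8.7
position: [0.4354, -0.3311, 0.0907]
ee_rot: [[-0.998, 0.06, -0.0], [0.06, 0.998, 0.0], [0.0, 0.0, -1.0]]
contact_force: [1.0, 0.7, -1.1]
gripper_width: 0.0287
grip_force: 29.9
```

Request:
{"fn": "apply_moves", "kwargs": {
  "motion": [
    [[1,0,0,0.015,0],[1,0,0,0.015,0],[1,0,0,0,0],[1,0,0,0,0]]
  ]
}}

```text
clock: 9.1
position: [0.4359, -0.3293, 0.0606]
ee_rot: [[-0.998, 0.06, -0.001], [0.06, 0.998, 0.001], [0.001, 0.001, -1.0]]
contact_force: [0.2, 0.5, -0.5]
gripper_width: 0.029
grip_force: 29.8
```

```bash
python3 d.py .4376 -.329 .013 176.6; python3 -c "
from h import *
shot('wrist','s1')"
```

```text
t 9.1 turn -0.05 dx,dy,dz -0.0016 0.0004 0.0476 grip 0.029 F [ 0.2  0.5 -0.5]
```

View pics/s1.png

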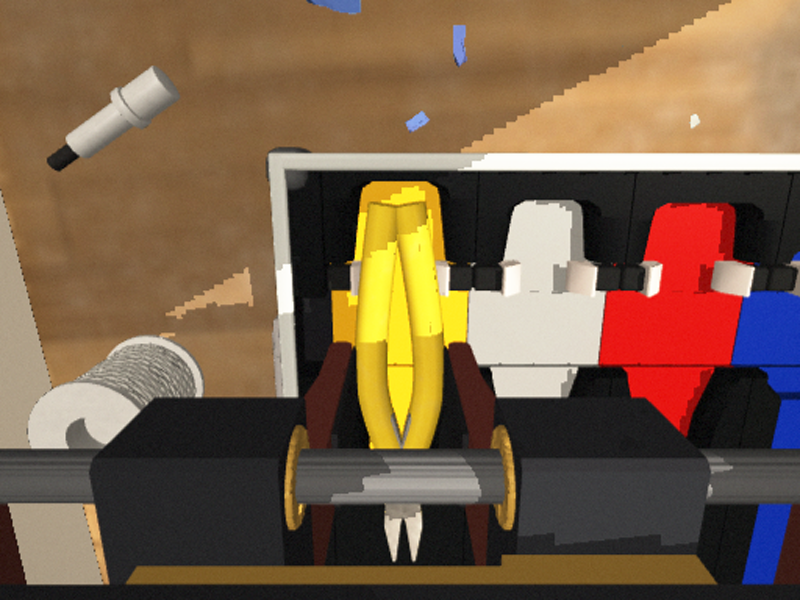

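Request:
{"fn": "apply_moves", "kwargs": {
  "motion": [
    [[1,-0.0016,0,0.015,0],[1,0,0,0.015,0],[1,0,0,0.006,0],[1,0,0,0.005,0],[1,0,0,0.004,0],[1,0,0,0.002,0],[1,0,0,0,0],[1,0,0,0,0]]
  ]
}}

```text
clock: 9.95
position: [0.4383, -0.33, 0.0145]
ee_rot: [[-0.998, 0.06, 0.001], [0.06, 0.998, -0.001], [-0.001, -0.001, -1.0]]
contact_force: [0.8, 1.4, 4.7]
gripper_width: 0.0289
grip_force: 29.8
```

```bash
python3 d.py .4376 -.329 .013 176.6
```

```text
t 9.95 turn -0.06 dx,dy,dz 0.0008 0.0009 0.0015 grip 0.0289 F [0.8 1.4 4.7]
```

Request:
{"fn": "apply_moves", "kwargs": {
  "motion": [
    [[1,0,0,0.002,0],[1,0,0,0,0],[1,0,0,0,0]]
  ]
}}

```text
clock: 10.25
position: [0.4385, -0.33, 0.014]
ee_rot: [[-0.998, 0.06, 0.002], [0.06, 0.998, -0.001], [-0.002, -0.001, -1.0]]
contact_force: [-1.3, 4.7, 21.5]
gripper_width: 0.0292
grip_force: 29.9
```

Request:
{"fn": "apply_moves", "kwargs": {
  "motion": [
    [[-0.05,0,0,-0.002,0],[-0.05,0,0,0,0],[-0.05,0,0,0,0],[-0.05,0,0,-0.02,0],[-0.05,0,0,-0.03,0],[-0.05,0,0,0,0],[-0.05,0,0,0,0]]
  ]
}}

```text
clock: 10.95
position: [0.4381, -0.3301, 0.0638]
ee_rot: [[-0.998, 0.06, 0.001], [0.06, 0.998, -0.001], [-0.001, -0.001, -1.0]]
contact_force: [0.1, 0.2, -0.3]
gripper_width: 0.0458
grip_force: 0.0
```

```bash
python3 d.py .535 .2155 .07 191.9; python3 -c "
from h import *
shot('wrist','s2')"
```

```text
t 10.95 turn -15.36 dx,dy,dz -0.2073 0.5139 -0.0062 grip 0.0458 F [ 0.1  0.2 -0.3]
```

View pics/s2.png

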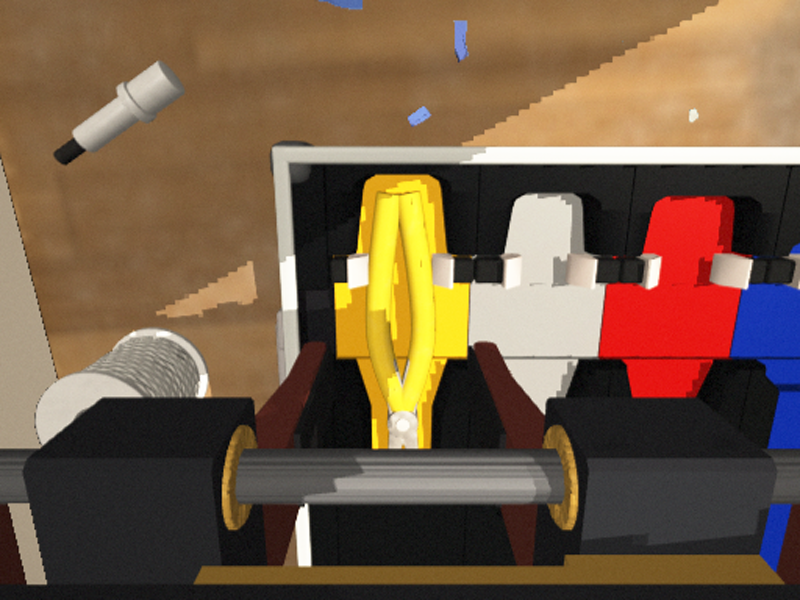

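Request:
{"fn": "apply_moves", "kwargs": {
  "motion": [
    [[-0.05,0,0,-0.01,-7.68],[-0.05,0,0,0,-7.68]]
  ]
}}

```text
clock: 11.2
position: [0.4375, -0.3295, 0.073]
ee_rot: [[-0.977, -0.212, -0.001], [-0.212, 0.977, 0.001], [0.001, 0.001, -1.0]]
contact_force: [-0.4, 0.2, -0.5]
gripper_width: 0.0457
grip_force: 0.0
```

Request:
{"fn": "apply_moves", "kwargs": {
  "motion": [
    [[-0.05,-0.0173,0.0428,0,0],[-0.05,-0.0173,0.0428,0,0],[-0.05,-0.0173,0.0428,0,0],[-0.05,-0.0173,0.0428,0,0],[-0.05,-0.0173,0.0428,0,0],[-0.05,-0.0173,0.0428,0,0],[-0.05,-0.0173,0.0428,0,0],[-0.05,-0.0173,0.0428,0,0],[-0.05,-0.0173,0.0428,0,0],[-0.05,-0.0173,0.0428,0,0],[-0.05,-0.0173,0.0428,0,0],[-0.05,-0.0173,0.0428,0,0]]
  ]
}}

```text
clock: 12.4
position: [0.5339, 0.2173, 0.072]
ee_rot: [[-0.978, -0.207, -0.003], [-0.207, 0.978, -0.001], [0.003, -0.0, -1.0]]
contact_force: [0.5, -0.4, 0.5]
gripper_width: 0.0462
grip_force: 0.0
```

Request:
{"fn": "apply_moves", "kwargs": {
  "motion": [
    [[-0.05,0,0,0.015,0],[-0.05,0,0,0,0],[-0.05,0,0,0,0]]
  ]
}}

```text
clock: 12.7
position: [0.5334, 0.2149, 0.0572]
ee_rot: [[-0.978, -0.206, -0.004], [-0.206, 0.978, -0.001], [0.004, -0.001, -1.0]]
contact_force: [0.2, 0.6, 0.2]
gripper_width: 0.046
grip_force: 0.0
```

```bash
python3 d.py .5351 .2152 .0105 191.9
```

```text
t 12.7 turn 0.01 dx,dy,dz -0.0017 -0.0001 0.0467 grip 0.046 F [0.2 0.6 0.2]
```

Request:
{"fn": "apply_moves", "kwargs": {
  "motion": [
    [[-0.05,-0.001,0,0.02,0],[-0.05,0,0,0.018,0],[-0.05,0,0,0.008,0],[-0.05,0,0,0,0],[-0.05,0,0,0,0],[1,0,0,0,0],[1,0,0,0,0],[1,0,0,0,0],[1,0,0,0,0]]
  ]
}}

```text
clock: 13.6
position: [0.5366, 0.2159, 0.0134]
ee_rot: [[-0.978, -0.206, 0.001], [-0.206, 0.978, 0.0], [-0.001, -0.0, -1.0]]
contact_force: [-0.6, -0.2, 5.1]
gripper_width: 0.0299
grip_force: 30.0
```

Request:
{"fn": "apply_moves", "kwargs": {
  "motion": [
    [[1,0,0,-0.02,0],[1,0,0,-0.03,0],[1,0,0,-0.03,0],[1,0,0,0,7.65],[1,0,0,0,7.65],[1,0,0,0,0]]
  ]
}}

```text
clock: 14.2
position: [0.5358, 0.2159, 0.0929]
ee_rot: [[-0.998, 0.06, 0.0], [0.06, 0.998, 0.0], [-0.0, 0.0, -1.0]]
contact_force: [-0.8, -0.2, 0.1]
gripper_width: 0.0298
grip_force: 29.6
```

```bash
python3 d.py .4454 -.2088 .06 176.6
```

```text
t 14.2 turn -0.05 dx,dy,dz 0.0651 -0.4294 0.0329 grip 0.0298 F [-0.8 -0.2  0.1]
```

Request:
{"fn": "apply_moves", "kwargs": {
  "motion": [
    [[1,0.0058,-0.039,0,0],[1,0.0058,-0.039,0,0],[1,0.0058,-0.039,0,0],[1,0.0058,-0.039,0,0],[1,0.0058,-0.039,0,0],[1,0.0058,-0.039,0,0],[1,0.0058,-0.039,0,0],[1,0.0058,-0.039,0,0],[1,0.0058,-0.039,0,0],[1,0.0058,-0.039,0,0],[1,0.0058,-0.039,0,0]]
  ]
}}

```text
clock: 15.3
position: [0.4461, -0.21, 0.0925]
ee_rot: [[-0.998, 0.055, -0.0], [0.055, 0.998, 0.0], [0.0, 0.0, -1.0]]
contact_force: [0.6, 1.0, 0.5]
gripper_width: 0.0299
grip_force: 29.7
```

Request:
{"fn": "apply_moves", "kwargs": {
  "motion": [
    [[1,0,0,0.015,0],[1,0,0,0.02,0],[1,0,0,0,0],[1,0,0,0,0],[1,0,0,0,0]]
  ]
}}

```text
clock: 15.8
position: [0.4473, -0.2085, 0.0582]
ee_rot: [[-0.998, 0.057, 0.0], [0.057, 0.998, -0.0], [-0.0, -0.0, -1.0]]
contact_force: [-0.3, -0.4, -0.7]
gripper_width: 0.0297
grip_force: 29.7
```

```bash
python3 d.py .4468 -.2088 .0164 176.6
```

```text
t 15.8 turn 0.11 dx,dy,dz 0.0005 -0.0003 0.0418 grip 0.0297 F [-0.3 -0.4 -0.7]
```

Request:
{"fn": "apply_moves", "kwargs": {
  "motion": [
    [[1,0,0,0.015,0],[1,0,0,0.01,0],[1,0,0,0.006,0],[1,0,0,0.005,0],[1,0,0,0.004,0],[1,0,0,0.002,0],[1,0,0,0,0],[1,0,0,0,0],[1,0,0,0.001,0],[1,0,0,0,0]]
  ]
}}

```text
clock: 16.8
position: [0.4473, -0.209, 0.0162]
ee_rot: [[-0.998, 0.059, 0.001], [0.059, 0.998, -0.001], [-0.001, -0.001, -1.0]]
contact_force: [-3.8, 1.6, 19.3]
gripper_width: 0.03
grip_force: 30.0
```

Request:
{"fn": "apply_moves", "kwargs": {
  "motion": [
    [[-0.05,0,0,-0.001,0],[-0.05,0,0,0,0],[-0.05,0,0,0,0],[-0.05,0,0,-0.02,0],[-0.05,0,0,-0.035,0],[-0.05,0,0,0,-6.45],[-0.05,0,0,0,-6.45],[-0.05,0,0,0,0]]
  ]
}}

```text
clock: 17.6
position: [0.4469, -0.2086, 0.0707]
ee_rot: [[-0.986, -0.166, 0.0], [-0.166, 0.986, -0.0], [-0.0, -0.0, -1.0]]
contact_force: [0.4, 0.2, 0.0]
gripper_width: 0.0459
grip_force: 0.0
```

```bash
python3 d.py .5066 .2737 .055 189.5
```

```text
t 17.6 turn 0.06 dx,dy,dz -0.1385 0.4658 0.0157 grip 0.0459 F [0.4 0.2 0. ]
```

Request:
{"fn": "apply_moves", "kwargs": {
  "motion": [
    [[-0.05,-0.0126,0.0423,0,0],[-0.05,-0.0126,0.0423,0,0],[-0.05,-0.0126,0.0423,0,0],[-0.05,-0.0126,0.0423,0,0],[-0.05,-0.0126,0.0423,0,0],[-0.05,-0.0126,0.0423,0,0],[-0.05,-0.0126,0.0423,0,0],[-0.05,-0.0126,0.0423,0,0],[-0.05,-0.0126,0.0423,0,0],[-0.05,-0.0126,0.0423,0,0],[-0.05,-0.0126,0.0428,0,0],[-0.05,0,0,0,0]]
  ]
}}

```text
clock: 18.8
position: [0.5077, 0.2788, 0.0704]
ee_rot: [[-0.986, -0.166, 0.002], [-0.166, 0.986, 0.002], [-0.002, 0.002, -1.0]]
contact_force: [-0.4, -0.5, 0.2]
gripper_width: 0.0462
grip_force: 0.0
```

Request:
{"fn": "apply_moves", "kwargs": {
  "motion": [
    [[-0.05,0,0,0.015,0],[-0.05,0,0,0,0],[-0.05,0,0,0,0]]
  ]
}}

```text
clock: 19.1
position: [0.5059, 0.2728, 0.0551]
ee_rot: [[-0.987, -0.163, -0.002], [-0.163, 0.987, -0.001], [0.002, -0.001, -1.0]]
contact_force: [-0.8, -0.6, -0.0]
gripper_width: 0.0461
grip_force: 0.0
```

```bash
python3 d.py .5066 .2737 .0105 189.5
```

```text
t 19.1 turn -0.1 dx,dy,dz -0.0009 0.0008 0.0446 grip 0.0461 F [-0.8 -0.6 -0. ]
```

Request:
{"fn": "apply_moves", "kwargs": {
  "motion": [
    [[-0.05,-0.0005,0.0005,0.02,0],[-0.05,0,0,0.016,0],[-0.05,0,0,0.008,0],[-0.05,0,0,0,0],[-0.05,0,0,0,0],[1,0,0,0,0],[1,0,0,0,0],[1,0,0,0,0],[1,0,0,0,0]]
  ]
}}

```text
clock: 20.0
position: [0.5074, 0.2743, 0.0122]
ee_rot: [[-0.986, -0.165, 0.001], [-0.165, 0.986, 0.0], [-0.001, 0.0, -1.0]]
contact_force: [-0.2, -1.1, 4.8]
gripper_width: 0.027
grip_force: 30.0
```

Request:
{"fn": "apply_moves", "kwargs": {
  "motion": [
    [[1,0,0,-0.02,0],[1,0,0,-0.03,0],[1,0,0,-0.03,0],[1,0,0,0,6.45],[1,0,0,0,6.45],[1,0,0,0,0]]
  ]
}}

```text
clock: 20.6
position: [0.5069, 0.2743, 0.0918]
ee_rot: [[-0.998, 0.06, 0.0], [0.06, 0.998, 0.0], [-0.0, 0.0, -1.0]]
contact_force: [0.8, 0.5, -0.8]
gripper_width: 0.0274
grip_force: 30.0
```

```bash
python3 d.py .4415 -.269 .06 176.6
```

```text
t 20.6 turn -0.05 dx,dy,dz 0.0331 -0.5462 0.0318 grip 0.0274 F [ 0.8  0.5 -0.8]
```

Request:
{"fn": "apply_moves", "kwargs": {
  "motion": [
    [[1,0.0027,-0.0455,0,0],[1,0.0027,-0.0455,0,0],[1,0.0027,-0.0455,0,0],[1,0.0027,-0.0455,0,0],[1,0.0027,-0.0455,0,0],[1,0.0027,-0.0455,0,0],[1,0.0027,-0.0455,0,0],[1,0.0027,-0.0455,0,0],[1,0.0027,-0.0455,0,0],[1,0.0027,-0.0455,0,0],[1,0.0027,-0.0455,0,0],[1,0.0027,-0.0455,0,0]]
  ]
}}

```text
clock: 21.8
position: [0.4416, -0.2706, 0.0914]
ee_rot: [[-0.998, 0.056, -0.0], [0.056, 0.998, 0.0], [0.0, 0.0, -1.0]]
contact_force: [0.9, 0.4, -1.5]
gripper_width: 0.0275
grip_force: 30.0
```

Request:
{"fn": "apply_moves", "kwargs": {
  "motion": [
    [[1,0,0,0.015,0],[1,0,0,0.02,0],[1,0,0,0,0],[1,0,0,0,0],[1,0,0,0,0]]
  ]
}}

```text
clock: 22.3
position: [0.4428, -0.2688, 0.0573]
ee_rot: [[-0.998, 0.058, 0.0], [0.058, 0.998, -0.0], [-0.0, -0.0, -1.0]]
contact_force: [-0.1, 0.6, -0.9]
gripper_width: 0.0276
grip_force: 30.0
```

```bash
python3 d.py .4422 -.269 .0152 176.6
```

```text
t 22.3 turn 0.1 dx,dy,dz 0.0006 -0.0002 0.0421 grip 0.0276 F [-0.1  0.6 -0.9]
```

Request:
{"fn": "apply_moves", "kwargs": {
  "motion": [
    [[1,0,0,0.015,0],[1,0,0,0.01,0],[1,0,0,0.006,0],[1,0,0,0.005,0],[1,0,0,0.004,0],[1,0,0,0.002,0],[1,0,0,0,0],[1,0,0,0,0],[1,0,0,0.001,0],[1,0,0,0,0]]
  ]
}}

```text
clock: 23.3
position: [0.4429, -0.2693, 0.0151]
ee_rot: [[-0.998, 0.059, 0.001], [0.059, 0.998, -0.001], [-0.001, -0.001, -1.0]]
contact_force: [-2.4, 1.7, 16.4]
gripper_width: 0.0269
grip_force: 30.0
```

Home. Release and go for the screwdriver (yaw 192.2).

Request:
{"fn": "apply_moves", "kwargs": {
  "motion": [
    [[-0.05,0,0,-0.001,0],[-0.05,0,0,0,0],[-0.05,0,0,0,0],[-0.05,0,0,-0.02,0],[-0.05,0,0,-0.04,0],[-0.05,0,0,0,-7.8],[-0.05,0,0,0,-7.8],[-0.05,0,0,0,0]]
  ]
}}

```text
clock: 24.1
position: [0.4423, -0.2688, 0.0747]
ee_rot: [[-0.977, -0.213, -0.0], [-0.213, 0.977, -0.0], [0.0, -0.0, -1.0]]
contact_force: [0.0, -0.2, -0.1]
gripper_width: 0.046
grip_force: 0.0
```

```bash
python3 d.py .4544 .3185 .055 192.2
```

```text
t 24.1 turn 0.07 dx,dy,dz -0.1359 0.5715 0.0197 grip 0.046 F [ 0.  -0.2 -0.1]
```

Request:
{"fn": "apply_moves", "kwargs": {
  "motion": [
    [[-0.05,-0.0097,0.0408,0,0],[-0.05,-0.0097,0.0408,0,0],[-0.05,-0.0097,0.0408,0,0],[-0.05,-0.0097,0.0408,0,0],[-0.05,-0.0097,0.0408,0,0],[-0.05,-0.0097,0.0408,0,0],[-0.05,-0.0097,0.0408,0,0],[-0.05,-0.0097,0.0408,0,0],[-0.05,-0.0097,0.0408,0,0],[-0.05,-0.0097,0.0408,0,0]]
  ]
}}

```text
clock: 25.1
position: [0.4503, 0.1521, 0.0742]
ee_rot: [[-0.978, -0.207, -0.001], [-0.207, 0.978, -0.0], [0.001, -0.0, -1.0]]
contact_force: [1.8, -0.1, 0.0]
gripper_width: 0.046
grip_force: 0.0
```

Request:
{"fn": "apply_moves", "kwargs": {
  "motion": [
    [[-0.05,-0.0097,0.0408,0,0],[-0.05,-0.0097,0.0408,0,0],[-0.05,-0.0097,0.0408,0,0],[-0.05,-0.0098,0.0411,0,0],[-0.05,0,0,0.015,0],[-0.05,0,0,0,0],[-0.05,0,0,0,0]]
  ]
}}

```text
clock: 25.8
position: [0.4533, 0.3177, 0.0589]
ee_rot: [[-0.978, -0.21, -0.002], [-0.21, 0.978, -0.002], [0.003, -0.001, -1.0]]
contact_force: [-0.0, 0.3, 0.6]
gripper_width: 0.0459
grip_force: 0.0
```

```bash
python3 d.py .4544 .3185 .0105 192.2
```

```text
t 25.8 turn -0.1 dx,dy,dz -0.0012 0.0006 0.0484 grip 0.0459 F [-0.   0.3  0.6]
```

Request:
{"fn": "apply_moves", "kwargs": {
  "motion": [
    [[0.09,-0.0005,0.0005,0.02,0],[0.09,0,0,0.018,0],[0.09,0,0,0.008,0],[0.09,0,0,0,0],[0.09,0,0,0,0],[1,0,0,0,0],[1,0,0,0,0],[1,0,0,0,0],[1,0,0,0,0]]
  ]
}}

```text
clock: 26.7
position: [0.4552, 0.3192, 0.0143]
ee_rot: [[-0.977, -0.212, 0.001], [-0.212, 0.977, 0.0], [-0.001, 0.0, -1.0]]
contact_force: [0.3, -1.0, 5.5]
gripper_width: 0.0209
grip_force: 30.0
```

Request:
{"fn": "apply_moves", "kwargs": {
  "motion": [
    [[1,0,0,-0.02,0],[1,0,0,-0.03,0],[1,0,0,-0.03,0],[1,0,0,0,7.8],[1,0,0,0,7.8],[1,0,0,0,0]]
  ]
}}

```text
clock: 27.3
position: [0.4547, 0.3191, 0.0939]
ee_rot: [[-0.998, 0.06, 0.0], [0.06, 0.998, 0.0], [-0.0, 0.0, -1.0]]
contact_force: [-0.7, 0.3, -1.0]
gripper_width: 0.0211
grip_force: 30.0
```

```bash
python3 d.py .4487 -.1487 .06 176.6;python3 -c "
from h import *
shot('wrist','s3')"
```

```text
t 27.3 turn -0.06 dx,dy,dz -0.0218 -0.4673 0.0339 grip 0.0211 F [-0.7  0.3 -1. ]
```

View pics/s3.png

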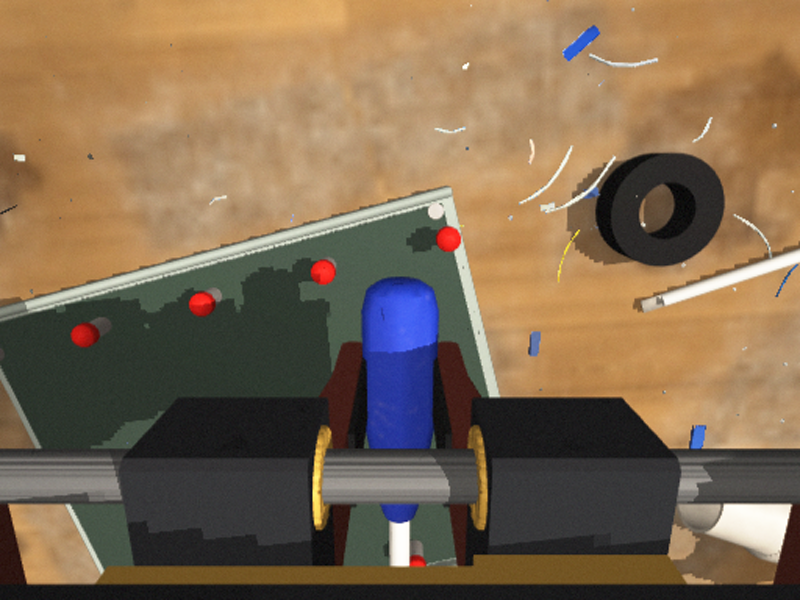

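Request:
{"fn": "apply_moves", "kwargs": {
  "motion": [
    [[1,-0.0019,-0.0389,0,0],[1,-0.0019,-0.0389,0,0],[1,-0.0019,-0.0389,0,0],[1,-0.0019,-0.0389,0,0],[1,-0.0019,-0.0389,0,0],[1,-0.0019,-0.0389,0,0],[1,-0.0019,-0.0389,0,0],[1,-0.0019,-0.0389,0,0],[1,-0.0019,-0.0389,0,0],[1,-0.0019,-0.0389,0,0],[1,-0.0019,-0.0389,0,0],[1,-0.0019,-0.0389,0,0]]
  ]
}}

```text
clock: 28.55
position: [0.4495, -0.1498, 0.0934]
ee_rot: [[-0.998, 0.055, -0.0], [0.055, 0.998, 0.0], [0.0, 0.0, -1.0]]
contact_force: [1.5, 0.1, 0.4]
gripper_width: 0.0212
grip_force: 30.0
```

Request:
{"fn": "apply_moves", "kwargs": {
  "motion": [
    [[1,0,0,0.015,0],[1,0,0,0.02,0],[1,0,0,0,0],[1,0,0,0,0],[1,0,0,0,0]]
  ]
}}

```text
clock: 29.05
position: [0.4503, -0.1482, 0.0592]
ee_rot: [[-0.998, 0.057, 0.0], [0.057, 0.998, -0.0], [-0.001, -0.0, -1.0]]
contact_force: [-0.4, 0.9, -0.5]
gripper_width: 0.021
grip_force: 30.0
```

```bash
python3 d.py .4496 -.1487 .0173 176.6
```

```text
t 29.05 turn 0.11 dx,dy,dz 0.0007 -0.0006 0.0419 grip 0.021 F [-0.4  0.9 -0.5]
```

Request:
{"fn": "apply_moves", "kwargs": {
  "motion": [
    [[1,0,0,0.015,0],[1,0,0,0.01,0],[1,0,0,0.006,0],[1,0,0,0.005,0],[1,0,0,0.004,0],[1,0,0,0.002,0],[1,0,0,0,0],[1,0,0,0,0],[1,0,0,0.001,0],[1,0,0,0,0]]
  ]
}}

```text
clock: 30.05
position: [0.4502, -0.1485, 0.0172]
ee_rot: [[-0.998, 0.059, 0.001], [0.059, 0.998, -0.001], [-0.001, -0.001, -1.0]]
contact_force: [-3.9, 1.0, 19.9]
gripper_width: 0.021
grip_force: 30.0
```

Home at the expected height. Release, retreat to the tray viewing pose and check.

Request:
{"fn": "apply_moves", "kwargs": {
  "motion": [
    [[-0.05,0,0,-0.001,0],[-0.05,0,0,0,0],[-0.05,0,0,0,0],[-0.05,0,0,-0.02,0],[-0.05,0,0,-0.04,0],[-0.05,-0.02,-0.03,-0.03,0],[-0.05,-0.02,-0.03,-0.03,0],[-0.05,-0.02,-0.03,-0.03,0],[-0.05,0,0,0,0],[-0.05,0,0,0,0]]
  ]
}}

```text
clock: 31.05
position: [0.5047, -0.2422, 0.1668]
ee_rot: [[-0.998, 0.06, 0.001], [0.06, 0.998, -0.0], [-0.001, -0.0, -1.0]]
contact_force: [-0.2, 0.6, -0.6]
gripper_width: 0.046
grip_force: 0.0
```

```bash
python3 -c "
from h import *
shot('wrist','v1')
c,f=shot('scene','v2')
g=f[140:290,240:400,::-1];cv2.imwrite('pics/v2c.png',cv2.resize(g,(640,600),interpolation=cv2.INTER_CUBIC))"
```

```text
(no output)
```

View pics/v1.png

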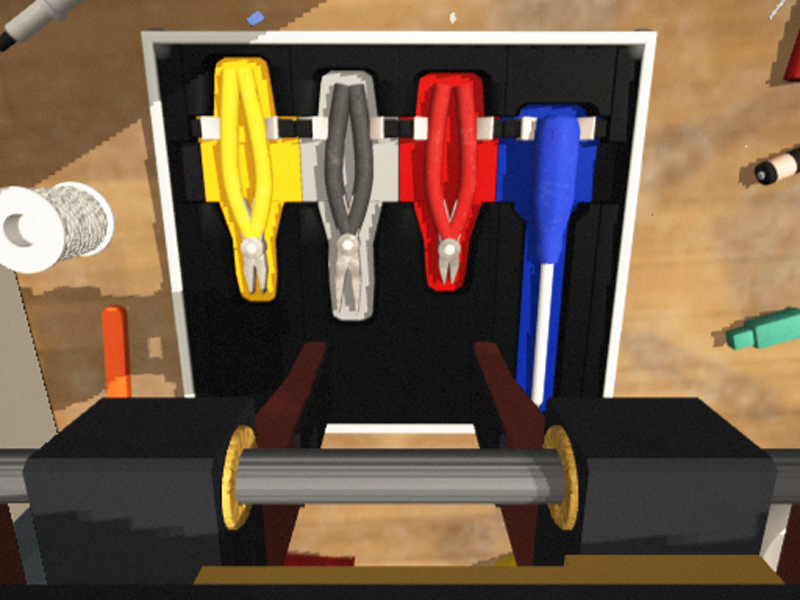

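View pics/v2c.png

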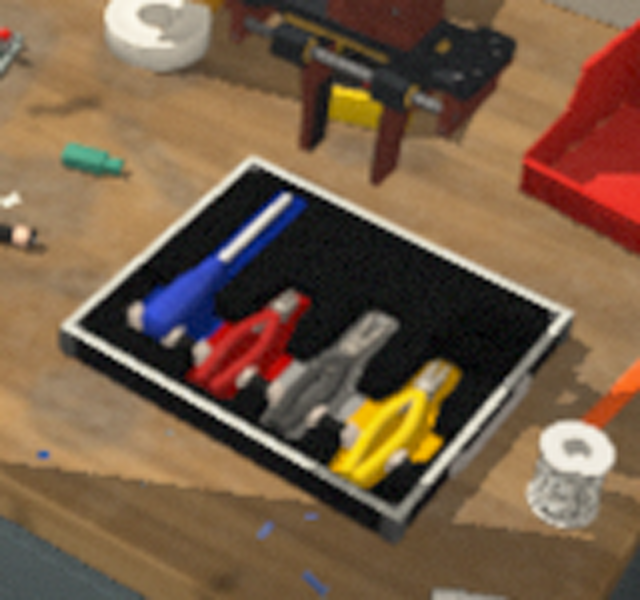

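```bash
python3 -c "
from h import *
c,f=load('v1');g=f[25:215,120:390,::-1];cv2.imwrite('pics/v1c.png',cv2.resize(g,(797,561),interpolation=cv2.INTER_CUBIC))"
```

```text
(no output)
```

View pics/v1c.png

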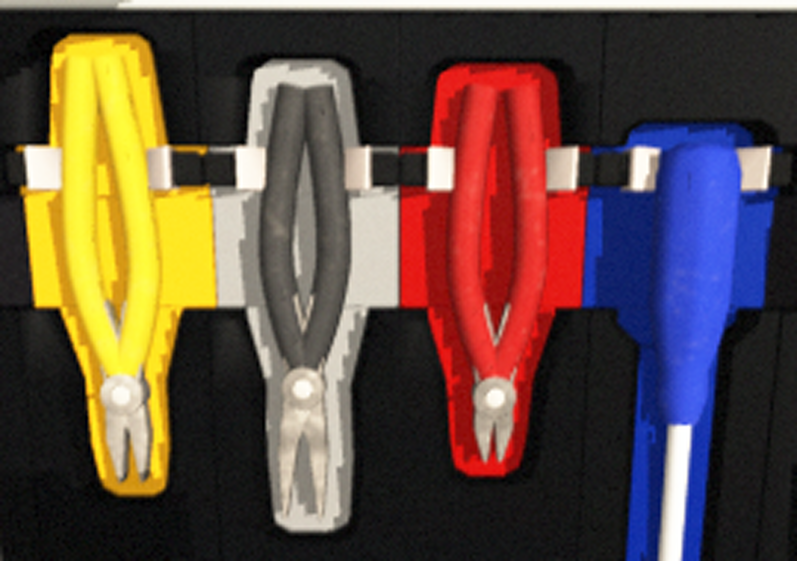

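```bash
python3 d.py .3947 -.3265 .03 176.6
```

```text
t 31.15 turn 0.01 dx,dy,dz 0.1028 -0.0925 0.1352 grip 0.0462 F [-0.4  1.1 -0.5]
```

Request:
{"fn": "apply_moves", "kwargs": {
  "motion": [
    [[1,0.0343,-0.0308,0,0],[1,0.0343,-0.0308,0,0],[1,0.0342,-0.0309,0,0],[1,0,0,0.045,0],[1,0,0,0.045,0],[1,0,0,0.035,0],[1,0,0,0,0],[1,0,0,0,0],[1,0,0,0,0]]
  ]
}}

```text
clock: 32.05
position: [0.3971, -0.3281, 0.0429]
ee_rot: [[-0.998, 0.059, 0.001], [0.059, 0.998, -0.001], [-0.001, -0.001, -1.0]]
contact_force: [1.4, -1.0, 0.1]
gripper_width: 0.0005
grip_force: 0.0
```

```bash
python3 d.py .3947 -.3265 .0205 176.6
```

```text
t 32.05 turn 0.04 dx,dy,dz 0.0025 0.0015 0.0224 grip 0.0005 F [ 1.4 -1.   0.1]
```

Request:
{"fn": "apply_moves", "kwargs": {
  "motion": [
    [[1,0.002,0.001,0.01,0],[1,0,0,0.006,0],[1,0,0,0.004,0],[1,0,0,0.002,0],[1,0,0,0,0],[1,0,0,0,0]]
  ]
}}

```text
clock: 32.65
position: [0.3945, -0.3269, 0.0214]
ee_rot: [[-0.998, 0.059, 0.0], [0.059, 0.998, -0.001], [-0.0, -0.001, -1.0]]
contact_force: [-3.2, 3.8, 21.0]
gripper_width: 0.0005
grip_force: 10.8
```

Request:
{"fn": "apply_moves", "kwargs": {
  "motion": [
    [[1,0,0,-0.025,0],[1,-0.0018,0.0303,0,0],[1,-0.0017,0.0303,0,0],[1,0,0,0,0],[1,0,0,0.014,0],[1,0,0,0.006,0],[1,0,0,0.003,0],[1,0,0,0.0015,0],[1,0,0,0,0],[1,0,0,0,0]]
  ]
}}

```text
clock: 33.65
position: [0.4013, -0.2669, 0.0214]
ee_rot: [[-0.998, 0.06, -0.0], [0.06, 0.998, -0.0], [0.0, -0.0, -1.0]]
contact_force: [-3.1, 2.9, 17.7]
gripper_width: 0.0006
grip_force: 9.2
```

Request:
{"fn": "apply_moves", "kwargs": {
  "motion": [
    [[1,0,0,-0.025,0],[1,0,0.03,0,0],[1,-0.0003,0.0303,0,0],[1,0,0,0,0],[1,0,0,0.014,0],[1,0,0,0.006,0],[1,0,0,0.003,0],[1,0,0,0.0015,0],[1,0,0,0,0],[1,0,0,0,0]]
  ]
}}

```text
clock: 34.65
position: [0.4053, -0.207, 0.0214]
ee_rot: [[-0.998, 0.06, -0.0], [0.06, 0.998, -0.0], [0.0, -0.0, -1.0]]
contact_force: [-2.6, 1.7, 11.3]
gripper_width: 0.0002
grip_force: 5.9
```

Request:
{"fn": "apply_moves", "kwargs": {
  "motion": [
    [[1,0,0,-0.03,0],[1,-0.01,0.03,0,0],[1,-0.0097,0.0302,0,0],[1,0,0,0,0],[1,0,0,0.008,0],[1,0,0,0.005,0],[1,0,0,0,0],[1,0,0,0.002,0],[1,0,0,0,0],[1,0,0,0,0]]
  ]
}}

```text
clock: 35.65
position: [0.4281, -0.1481, 0.0363]
ee_rot: [[-0.998, 0.06, -0.001], [0.06, 0.998, -0.0], [0.001, -0.0, -1.0]]
contact_force: [-3.1, 0.1, 12.2]
gripper_width: 0.0007
grip_force: 6.3
```

Request:
{"fn": "apply_moves", "kwargs": {
  "motion": [
    [[1,0,0,-0.02,0],[1,0,0,-0.04,0],[1,-0.025,-0.03,-0.03,0],[1,-0.025,-0.03,-0.03,0],[1,-0.025,-0.03,-0.01,0],[1,0,0,0,0],[1,0,0,0,0],[1,0,0,0,0]]
  ]
}}

```text
clock: 36.45
position: [0.4963, -0.2407, 0.1645]
ee_rot: [[-0.998, 0.06, -0.003], [0.06, 0.998, 0.002], [0.003, 0.002, -1.0]]
contact_force: [-0.7, -0.2, -1.1]
gripper_width: 0.0004
grip_force: 0.0
```

```bash
python3 -c "
from h import *
shot('wrist','z1')"
```

```text
(no output)
```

View pics/z1.png

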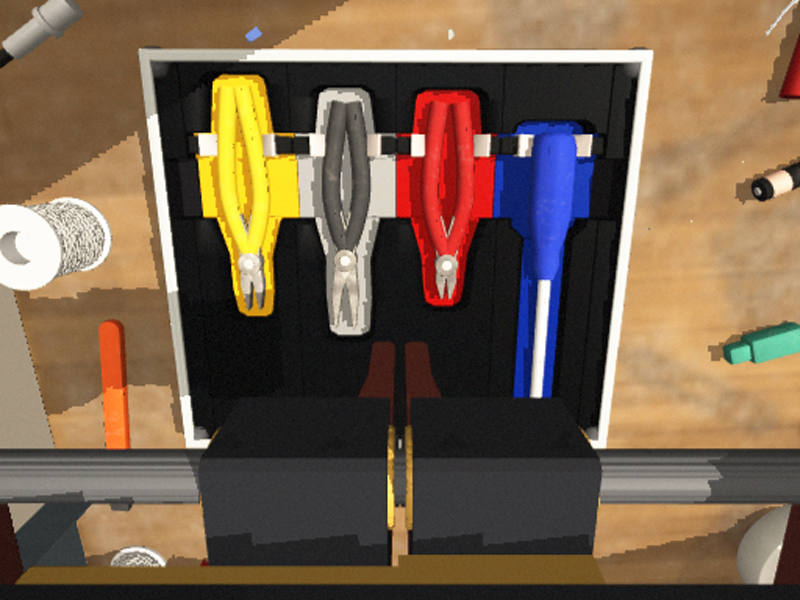

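All four tools sit in their own pockets between the tongues (tools centred at about x = 243, 348, 448 and 553 px), with the gripper clear.

```bash
python3 -c "
from workcell import ctrl
print(ctrl.hand_in())"
```

```text
the job is handed in; nothing more can be done
None
```

I packed all four tools into their own pockets, pressed them down and let go, then handed the job in at about 36.5 s of the 93 s allowed; press checks on the handles found each tool's top within about 1 mm of its home height, but the hand-in returned no verdict.

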